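# Lock the boards in their rack with the retaining rod

## Task

Take the retaining rod out of its trough and set it down (the two-notch rest is there for that), then take it again by its square head and slide it, plain end first, through both eyelets of the board rack until the head sits fully home against the near cheek; do not ram it. Then swing the keeper lever across behind the head, all the way into its closed notch, and leave the rod locked in. Leave the pump, the screwdriver, the battery cover and the tray of washers where they are.

Things in the scene. Friction and masses are not known exactly. Their poses are not given: they have to be found in the camera images.
- rod: Retaining rod, 195 mm, about 160 g: round steel shaft 12 mm thick, 155 mm long (last 5 mm taper to 8 mm), black plastic head 24 x 24 x 40 mm. Origin: on the axis at the shoulder between them. x points along the shaft to the plain end; head at x -40 to 0; balances near x +60 mm. Starts level in the trough along the trough's x, axis 40 mm up, shoulder near trough x -22 mm.
- rod_tip (a point): Centre of the plain end of the rod, 155 mm from the shoulder.
- rod_head (a point): Centre of the square head, 20 mm behind the shoulder.
- trough: Fixed grey plastic trough, 140 (x) x 42 (y) x 72 mm high, open on top and at the +x end. Walls 5 mm, inside 32 mm wide: too narrow for fingers beside the rod. The rod's head lies at the closed -x end, below the rims; about 63 mm of the plain end sticks out past the +x end, free, 40 mm above the table. Origin: centre of the underside.
- rest: Fixed rest: dark wooden base 84 x 56 x 10 mm with two aluminium 90-degree V notches, 8 mm thick, at x -32 and +32 mm, 40 mm wide at the top (71 mm up). A shaft lying in both has its axis along the rest's x, 60 mm above the table. With the shoulder at rest x -58 mm the rod balances and both its ends stand clear. Origin: centre of the underside.
- rack: Fixed rack of six upright boards (74 mm wide, tops 76 mm up). Two grey cheeks, 10 mm thick, 50 mm wide, 115 mm high: outer faces at x -65 (near) and +65 mm (far), each with a round 15 mm eyelet at y 0, 95 mm up, axis x. The rod goes in towards +x; home, its shoulder touches the near cheek and the plain end stands 25 mm out of the far one. Origin: table level under the middle.
- eye_near (a point): Centre of the near eyelet, in the outer face of the near cheek. Axes as the rack's.
- eye_far (a point): Centre of the far eyelet, in the outer face of the far cheek. Axes as the rack's.
- keeper (a joint): Keeper lever, rad: 0 open (starts 0 to 0.3), 1.77 closed (end stop, closed notch). Level steel bar 12 x 12 mm at eyelet height on an upright pivot; turns clockwise from above as it grows. At 0.2 it points along the rack's -x, at 1.77 along +y, across behind the head of a rod that is home, 4 mm clear; a rod not home is in its way. Stays where left (about 1 N at the peg).
- keeper_pivot (a point): On the lever's pivot axis at eyelet height (95 mm above the table): rack x = -115, y = -80 mm.
- keeper_peg (a point): Top centre of the upright round peg at the end of the lever: 16 mm in diameter, 100 mm from the pivot axis, its top 146 mm above the table and 45 mm above the bar; it can be held from above or pushed.
- pump: Aluminium desoldering pump lying on the table, 170 mm long, 24 mm across. Loose; leave alone.
- screwdriver: Yellow screwdriver lying on the table, 190 mm long. Loose; leave alone.
- battery_cover: Grey battery compartment cover, 55 x 75 x 9 mm, flat on the table. Loose; leave alone.
- washer_tray: Glass bottle cap tray of washers, 88 mm across, 22 mm high. Loose; leave alone.
There are look-alikes about, which are no part of the job. Leave any brown or pink look-alike of the rod alone. Several things have the shape of the trough; the one meant has the colours described above.

How it is judged (in metres and radians):
On the way, in this order (a step that is already met when the one before it is completed fails the run):
1. the rod is lifted clear of the trough, in the fingers (height (world z) of rod_head above 0.086 m and contact force between the fingers and rod above 1 N), for 0.1 s.
2. the rod is set down outside the trough and let go: still, not touched by the robot (contact force between each of the arm, the fingers and rod below 0.2 N and contact force between rod and trough below 0.1 N and linear speed of rod below 0.03 m/s), for 0.2 s.
3. the rod is through both eyelets, its head home against the near cheek (x of rod in the frame of eye_near above -0.004 m and distance between rod and eye_near below 0.007 m and x of rod_tip in the frame of eye_far above 0.018 m and angle between the x axis of rod and the x axis of rack, either way round below 0.05 rad), for 0.2 s.
At the end, for the whole second after the job is handed in: Rod through both eyelets from the near side: shoulder within 4 mm of the near cheek and 7 mm of the eyelet centre, plain end at least 18 mm out of the far cheek, in line within 0.05 rad. Keeper lever past 1.68 rad (closed 1.77), behind the head. Rod at rest (all of step 3 and value of joint keeper above 1.68 rad and linear speed of rod below 0.01 m/s); the robot touches nothing.
It fails at once if a bystander is moved by more than 20 mm (distance of any of pump, screwdriver, battery_cover, washer_tray from where it was at the start of the episode above 0.02 m).
It fails at once if the rod is rammed against the rack (more than 60 N) (contact force between rod and rack above 60 N).
It also fails if it takes over 72 s, if anything falls off the work surface, if the arm or the gripper's body presses on something with over 40 N, if the wrist force passes 120 N, or if a joint passes its speed limit or range.

## Robot

A 6-joint arm with a two-finger parallel gripper is mounted at the origin on the work surface. World frame = base frame: x ahead of the robot, y to its left, z up, the work surface at z = 0. Lengths are in m, angles in degrees, forces in N, time in s.
With the tool pointing down it reaches from about 0.325 to 0.775 m from the base axis. Payload 5.5 kg.
Tool frame: the origin (TCP) lies at the centre of the arm's flange, where the gripper is bolted on; the fingertips stand 182 mm ahead of it and the grasp point (between the pads) lies 163 mm ahead of it; z points along the fingers, y is the line along which they close (so a half turn about z gives the same grasp; the last joint's range is limited). The gripper opens to 88 mm and grips with 3 to 60 N. Pads are 20 mm wide; open, the fingers measure 115 mm over their backs; the gripper's body (75 mm by 178 mm) begins 61 mm behind the grasp point.
Start: joints at [65.048, 5.22, 70.514, -0, 104.267, -3.249], TCP at [0.222, 0.557, 0.405] pointing down, gripper open.
Joint ranges: [-164.24, 164.24], [-49.07, 125.15], [9.68, 141.18], [-86.29, 266.29], [3.28, 154.24], [-151.56, 151.56]. Speed limits (degrees/s): [147.25, 147.25, 172.46, 180, 180, 180].

## Interface

Orientations are given as [roll, pitch, yaw] about the fixed x, y, z axes, in that order (R = Rz(yaw) Ry(pitch) Rx(roll)).
In Python, from station import r gives the robot as it stands. The module is installed in compiled form; this text tells all that it offers. Calls block until the motion is done:
- r.reach(position, orientation): joint-space move of the TCP to a pose.
- r.servo_line(position, rotation=None, speed=0.15): straight line of the TCP; rotation=None keeps the orientation; speed is the mean speed in m/s.
- r.move_joints(angles): joint-space move.
- r.let_go() and r.grab(squeeze=None): open the fingers fully, or close them until they stop; squeeze is the grip in N (None keeps the last).
- r.wait(seconds).
- r.inverse_kinematics(position, orientation): joint angles nearest the present ones, or None.
- r.sense(): the state.
- r.snapshot(name): name is "scene" or "side" or "wrist"; returns a dict with "frame" (400x640x3 uint8, red, green, blue), "fx", "fy", "cx", "cy" (pixels), "R" (3x3) and "t" (3): a world point X has camera coordinates R X + t. Camera axes: x right, y down, z forward; pixel columns grow to the right and rows downward; lengths in m; the calibration is good to about 2 mm. A picture is of the moment at which its call begins. There is no depth.
A pose or a line that the arm cannot do raises r.IKError and nothing moves.
- r.hand_in(): hands the job in; it is judged then, once.
The state is a dict: "clock": time; "joints": joint angles; "joint_vel": joint speeds; "joint_torque": joint torques, N m; "tcp_pos": TCP position; "orientation": TCP orientation; "contact_force": force on the tool from outside, world axes, zero at the start; "torque": the same for the moment, N m; "opening": finger opening in m; "gripper_force": force on a finger pad.
Only numpy, scipy, OpenCV 4.12 (cv2) and the standard library are available. Lean on these libraries where they do the work, as an engineer would, in place of code of your own. Each camera call takes 0.05 s, during which the arm holds its last target. There are 200 camera calls.

## Working session

There is one attempt and no reset: what is moved stays moved. The work goes in short steps, each a Python script; the robot and the scene stay as the last script left them, time stands still between calls to the robot, and variables do not carry over. Pictures are saved under pics/ and viewed, at most 11 in all, crops included, and the job is handed in when it is done.

```bash
mkdir -p pics; ls; python3 - <<'E'
from station import r
import cv2,numpy as np,json
for n in ["scene","side"]:
    s=r.snapshot(n); cv2.imwrite(f"pics/{n}0.png",s["frame"][:,:,::-1])
    np.savez(f"{n}0.npz",**s)
    R=np.array(s["R"]);print(n,s["fx"],s["cx"],s["cy"],(-R.T@np.array(s["t"])).round(3),R[2].round(3))
print(r.sense())
E
```

```text
pics
scene 429.05974680569955 323.5740837852389 198.9426377945433 [1.162 0.373 0.793] [-0.651 -0.372 -0.662]
side 365.9681690276432 322.74868902675587 189.23857767803344 [ 0.278 -0.644  0.655] [ 0.239  0.747 -0.62 ]
{'clock': 0.1, 'joints': array([ 6.50504094e+01,  5.25755190e+00,  7.05755956e+01,  7.35748732e-04,
        1.04265307e+02, -3.24672948e+00]), 'joint_vel': array([-0.03155346, -0.0983383 , -0.14901182, -0.0250497 ,  0.04597144,
        0.03626208]), 'joint_torque': array([ 1.73567223e-03, -4.47851551e+01, -4.07572711e+01,  7.00987852e-02,
        2.82871281e-02, -1.43631428e-04]), 'tcp_pos': array([0.22187756, 0.55752089, 0.40362659]), 'orientation': array([-1.79901744e+02, -6.28828871e-03,  1.58297314e+02]), 'contact_force': array([ 0.13588064, -0.36187127,  0.41759099]), 'torque': array([ 0.01564521, -0.03150593,  0.01129812]), 'gripper_force': 0.0, 'opening': 0.08786740883084916}
```

View pics/scene0.png

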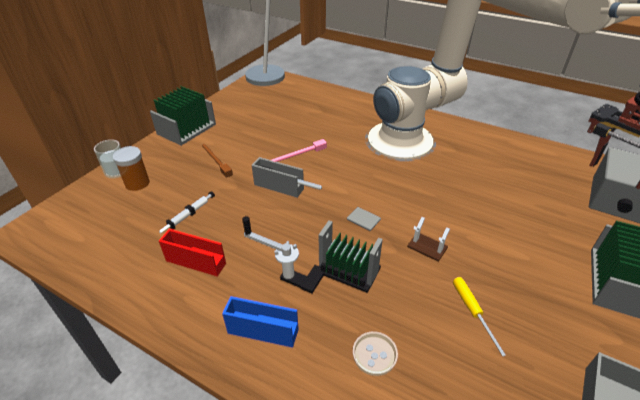

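View pics/side0.png

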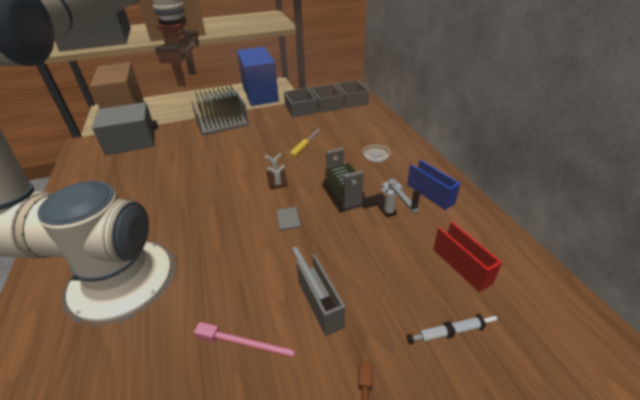

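The scene view shows the grey trough at (253–305, 160–195) with its rod end at (320,186). The rest is at (428,243), the rack at (320–382, 222–290) with its near cheek at (325,243), the pivot at (287,248) and the peg top at (247,219). The side view agrees.

```bash
cat > h.py <<'E'
import numpy as np,cv2
def ray(s,uv):
    R=np.array(s["R"]);t=np.array(s["t"]);d=R.T@np.array([(uv[0]-s["cx"])/s["fx"],(uv[1]-s["cy"])/s["fy"],1.]);return -R.T@t,d
def on(s,uv,z):
    c,d=ray(s,uv);return c+d*(z-c[2])/d[2]
def tri(s1,a,s2,b):
    c,d=ray(s1,a);e,f=ray(s2,b);k=np.linalg.lstsq(np.c_[d,-f],e-c,rcond=None)[0]
    p,q=c+d*k[0],e+f*k[1];return (p+q)/2,np.linalg.norm(p-q)
def proj(s,X):
    c=np.array(s["R"])@np.asarray(X)+np.array(s["t"]);return np.array([s["cx"]+s["fx"]*c[0]/c[2],s["cy"]+s["fy"]*c[1]/c[2]])
E
python3 - <<'E'
from h import *
s=np.load("scene0.npz");q=np.load("side0.npz")
for n,uv,z in [("rodtip",(320,186),.04),("trough L",(254,162),.072),("trough R",(303,172),.072),("rest a",(419,222),.071),("rest b",(445,232),.071),("cheek near top",(325,224),.115),("far top",(376,240),.115),("peg",(247,219),.146),("pivot",(287,245),.1)]: print(n,on(s,uv,z).round(3))
print("side")
for n,uv,z in [("rodtip",(297,252),.04),("trough closed",(334,322),.072),("rest",(276,160),.071),("near top",(353,174),.115),("far top",(334,152),.115),("peg",(416,190),.146),("pivot",(389,185),.1)]: print(n,on(q,uv,z).round(3))
a=cv2.resize(s["frame"][145:300,235:455,::-1],None,fx=3.6,fy=3.6,interpolation=cv2.INTER_CUBIC)
cv2.imwrite("pics/c1.png",a)
E
```

```text
rodtip [ 0.379 -0.085  0.04 ]
trough L [ 0.413 -0.28   0.072]
trough R [ 0.384 -0.136  0.072]
rest a [0.411 0.207 0.071]
rest b [0.413 0.272 0.071]
cheek near top [0.567 0.037 0.115]
far top [0.555 0.156 0.115]
peg [ 0.665 -0.102  0.146]
pivot [ 0.651 -0.01   0.1  ]
side
rodtip [ 0.388 -0.097  0.04 ]
trough closed [ 0.4   -0.305  0.072]
rest [0.42  0.235 0.071]
near top [0.576 0.039 0.115]
far top [0.567 0.151 0.115]
peg [ 0.666 -0.105  0.146]
pivot [ 0.65  -0.016  0.1  ]
```

View pics/c1.png

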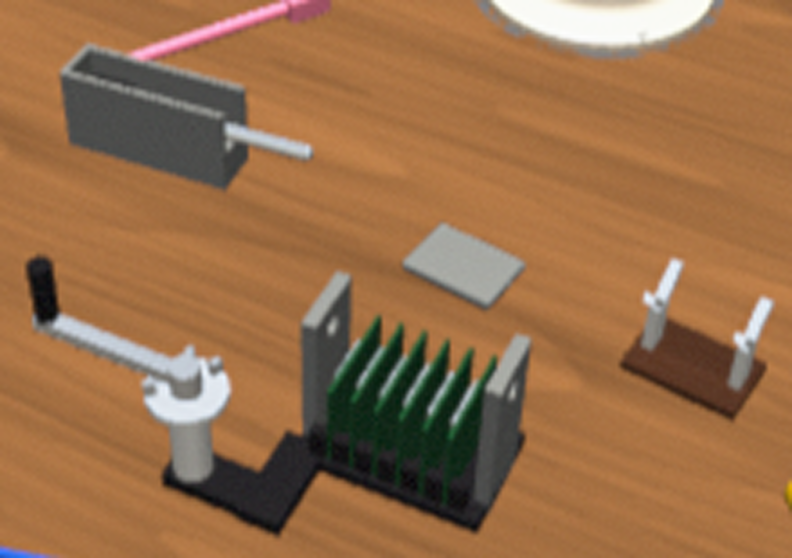

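The crop confirms the layout: the rod runs from the trough at roughly world +y, the rack's x is about world +y, and the rest is parallel to it. Next I take wrist views over each.

```bash
python3 - <<'E'
from station import r
from h import *
ims=[]
for n,p in [("rest",(.412,.22,.42)),("rack",(.60,.03,.44)),("tr",(.39,-.13,.42))]:
    js=[(y,r.inverse_kinematics(p,[180,0,y])) for y in (90,-90)]
    print(n,[(y,None if j is None else np.round(j).tolist()) for y,j in js])
    cur=r.sense()["joints"]
    y=min((a for a in js if a[1] is not None),key=lambda a:abs(np.array(a[1])-cur).max())[0]
    r.reach(p,[180,0,y]); r.wait(.2); s=r.snapshot("wrist"); np.savez(f"w_{n}.npz",**s); ims.append(s["frame"][:,:,::-1])
    R=np.array(s["R"]);print(y,r.sense()["clock"],(-R.T@s["t"]).round(3),R.round(2).tolist(),s["fx"])
k=[cv2.resize(i,(400,250),interpolation=cv2.INTER_AREA) for i in ims]; k.append(k[0]*0)
cv2.imwrite("pics/w1.png",np.vstack([np.hstack(k[:2]),np.hstack(k[2:])]))
E
```

```text
rest [(90, [24.0, -15.0, 88.0, -0.0, 107.0, 24.0]), (-90, None)]
90 1.7917 [0.411 0.304 0.399] [[1.0, 0.0, -0.0], [0.0, -0.95, 0.3], [-0.0, -0.3, -0.95]] 320.1481380895867
rack [(90, [-0.0, 6.0, 66.0, -0.0, 108.0, -0.0]), (-90, None)]
90 3.0833 [0.598 0.115 0.42 ] [[1.0, 0.0, 0.0], [0.0, -0.95, 0.3], [0.0, -0.3, -0.95]] 320.1481380895867
tr [(90, [-23.0, -24.0, 95.0, 0.0, 109.0, -23.0]), (-90, None)]
90 4.3667 [ 0.39  -0.046  0.4  ] [[1.0, 0.0, -0.0], [0.0, -0.95, 0.3], [-0.0, -0.3, -0.95]] 320.1481380895867
```

View pics/w1.png

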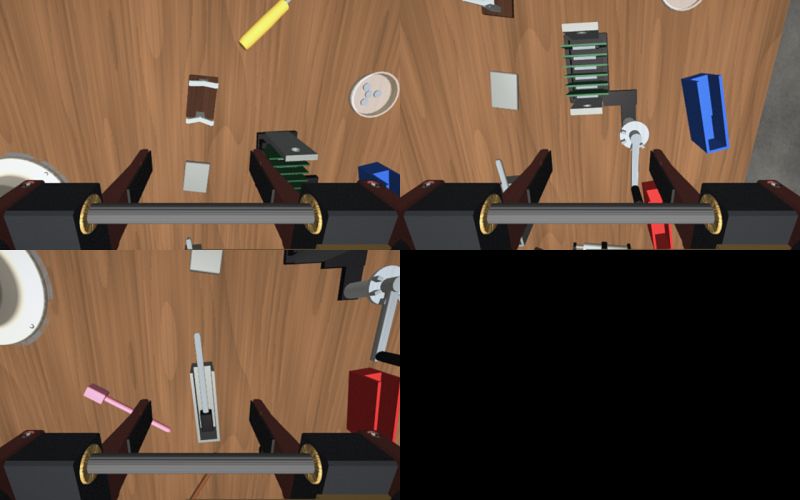

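Wrist views at half scale show the rest notches at (203,78) and (200,122), the rack cheek tops at (580,27) and (587,111), the pivot at (634,134), and the rod shaft from (197,333) to (205,410) in the trough. Next I measure these at full resolution.

```bash
python3 - <<'E'
from h import *
def crop(n,x0,x1,y0,y1,k): return cv2.resize(np.load(f"w_{n}.npz")["frame"][y0:y1,x0:x1,::-1],None,fx=k,fy=k,interpolation=cv2.INTER_CUBIC)
c=np.zeros((600,800,3),np.uint8)
a=crop("rack",250,420,20,220,3);c[:a.shape[0],:a.shape[1]]=a          # x=250+u/3,y=20+v/3
a=crop("rest",285,365,112,208,3);c[:a.shape[0],512:512+a.shape[1]]=a   # x=285+(u-512)/3,y=112+v/3
a=crop("tr",290,360,125,230,2.8);c[300:300+a.shape[0],512:512+a.shape[1]]=a
cv2.imwrite("pics/c2.png",c)
s=np.load("w_tr.npz");f=s["frame"].astype(int)
m=((f.min(2)>120)&(f.max(2)-f.min(2)<30)).astype(np.uint8);m[:125]=0;m[176:]=0;m[:,:295]=0;m[:,345:]=0
ys,xs=np.nonzero(m)
for v in range(ys.min(),ys.max()+1,6):
    w=xs[ys==v];print(v,w.min(),w.max(),on(s,((w.min()+w.max())/2+.0,v),.04).round(4))
for n,(x0,x1,y0,y1) in {"rest":(285,365,112,208),"rack":(250,420,20,220)}.items():
    s=np.load(f"w_{n}.npz");f=s["frame"].astype(int)
    m=((f.min(2)>150)&(f.max(2)-f.min(2)<30)).astype(np.uint8);q=m*0;q[y0:y1,x0:x1]=m[y0:y1,x0:x1]
    for ct in cv2.findContours(q,cv2.RETR_EXTERNAL,cv2.CHAIN_APPROX_SIMPLE)[0]:
        if cv2.contourArea(ct)>25: print(n,[np.round(z,1).tolist() if i<2 else round(z,1) for i,z in enumerate(cv2.minAreaRect(ct))])
E
```

```text
132 315 317 [ 0.3842 -0.0799  0.04  ]
138 310 320 [ 0.383  -0.0865  0.04  ]
144 311 320 [ 0.3836 -0.0931  0.04  ]
150 312 321 [ 0.3847 -0.0997  0.04  ]
156 312 322 [ 0.3852 -0.1065  0.04  ]
162 313 322 [ 0.3858 -0.1133  0.04  ]
168 314 323 [ 0.3869 -0.1202  0.04  ]
174 314 324 [ 0.3875 -0.1272  0.04  ]
rest [[319.4, 192.6], [44.4, 13.0], 6.0]
rest [[325.4, 134.1], [47.4, 10.2], 5.9]
rack [[374.5, 206.5], [25.0, 47.0], 90.0]
rack [[297.6, 177.7], [10.1, 51.1], 87.0]
rack [[299.5, 154.0], [3.0, 33.1], 87.0]
rack [[298.5, 139.2], [3.5, 33.1], 87.0]
rack [[297.5, 123.9], [3.8, 33.2], 86.8]
rack [[296.0, 108.2], [4.3, 34.2], 87.1]
rack [[295.0, 92.2], [4.3, 34.2], 86.8]
rack [[293.5, 75.8], [4.5, 35.2], 87.0]
rack [[287.6, 42.5], [12.9, 57.5], 86.8]
```

View pics/c2.png

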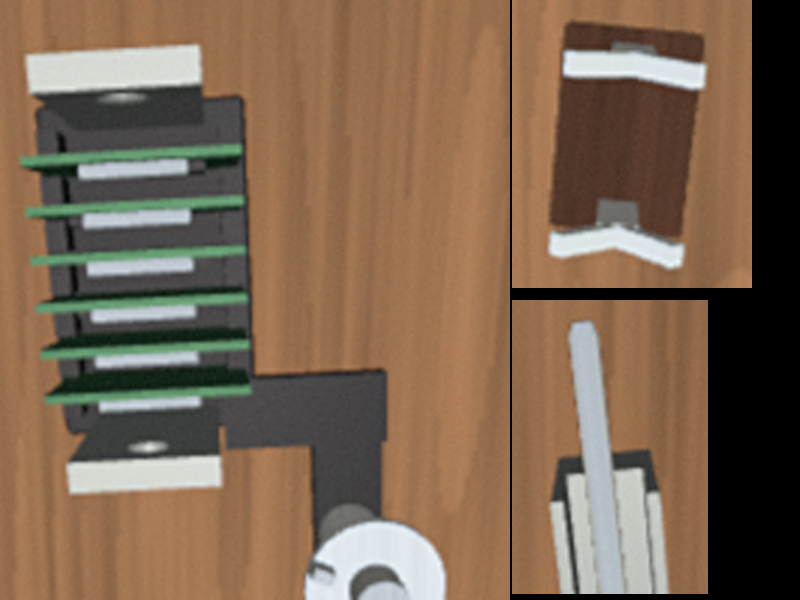

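Crop corners: near cheek top (68,464)–(221,490), far cheek top (27,55)–(202,88). The rest notch ends are at (565,64)/(704,75) and (551,245)/(683,255). The rod is clear of the trough's +x end.

```bash
python3 - <<'E'
from h import *
s=np.load("w_rack.npz")
n=on(s,(297.6,177.7),.115);f=on(s,(287.6,42.5),.115)
d=f-n;print("near",n.round(4),"far",f.round(4),"len",np.linalg.norm(d).round(4),"yaw",np.degrees(np.arctan2(d[1],d[0])).round(2))
for w in [[(68,464),(221,455),(221,485),(70,493)],[(27,55),(200,45),(202,83),(34,95)]]:
    P=np.array([on(s,(250+u/3-.33,20+v/3-.33),.115) for u,v in w]);print(P.mean(0).round(4),np.linalg.norm(P[0]-P[1]).round(4),np.linalg.norm(P[1]-P[2]).round(4), (np.degrees(np.arctan2(*(P[1]-P[0])[1::-1]))).round(2))
# eyelets visible edges: boards as axis check
print("pivot",on(s,(374.5,211),.1).round(4))
q=np.load("w_rest.npz");g=lambda u,v,z=.071:on(q,(285+(u-512)/3-.33,112+v/3-.33),z)
A=(g(565,64)+g(704,75))/2;B=(g(551,245)+g(683,255))/2
print("rest far",A.round(4),"near",B.round(4),np.linalg.norm(A-B).round(4),"w",np.linalg.norm(g(565,64)-g(704,75)).round(4),"c",((A+B)/2).round(4),"yaw",np.degrees(np.arctan2(*(A-B)[1::-1])).round(2))
E=[g(567,22,.01),g(703,36,.01)];print("base edge",np.linalg.norm(E[0]-E[1]).round(4),np.degrees(np.arctan2(*(E[1]-E[0])[1::-1])).round(2))
print("peg",tri(np.load("scene0.npz"),(246,218.5),np.load("side0.npz"),(416,190)))
E
```

```text
near [0.5758 0.0423 0.115 ] far [0.5696 0.1619 0.115 ] len 0.1198 yaw 92.99
[0.5762 0.0422 0.115 ] 0.0498 0.01 3.55
[0.5701 0.1616 0.115 ] 0.0497 0.0099 3.11
pivot [0.6555 0.0027 0.1   ]
rest far [0.4153 0.2705 0.071 ] near [0.4095 0.2071 0.071 ] 0.0636 w 0.0469 c [0.4124 0.2388 0.071 ] yaw 84.73
base edge 0.0539 -5.6
peg (array([ 0.6654414 , -0.10494524,  0.14647615]), np.float64(0.0017710504730960564))
```

```bash
python3 - <<'E'
from station import r
from h import *
Y=96.3; g=np.array([.3869,-.1222])
r.reach([*g,.30],[180,0,Y]); r.servo_line([*g,.203],speed=.12)
r.grab(40); r.wait(.2); s=r.sense(); print(s["clock"],s["opening"],s["gripper_force"],s["contact_force"].round(2))
r.servo_line([*g,.32],speed=.1); r.wait(.3); s=r.sense(); print(s["opening"],s["contact_force"].round(2),s["torque"].round(3),s["clock"])
a=r.snapshot("wrist");np.savez("w_l.npz",**a);b=r.snapshot("side");np.savez("side_l.npz",**b);c=r.snapshot("scene");np.savez("scene_l.npz",**c)
o=np.zeros((600,800,3),np.uint8)
t=a["frame"][100:400,200:440,::-1];o[:300,:240]=t
t=cv2.resize(b["frame"][180:350,230:410,::-1],None,fx=2.5,fy=2.5);o[:t.shape[0],245:245+t.shape[1]]=t[:, :555]
t=c["frame"][100:270,180:420,::-1];o[430:600,:240]=t
cv2.imwrite("pics/l.png",o)
E
```

```text
7.2417 0.010966783319513704 39.970402121543884 [ 0.21  0.16 -1.25]
0.011249873002722434 [-0.65 -0.76 -1.68] [0.031 0.072 0.001] 8.8583
```

View pics/l.png

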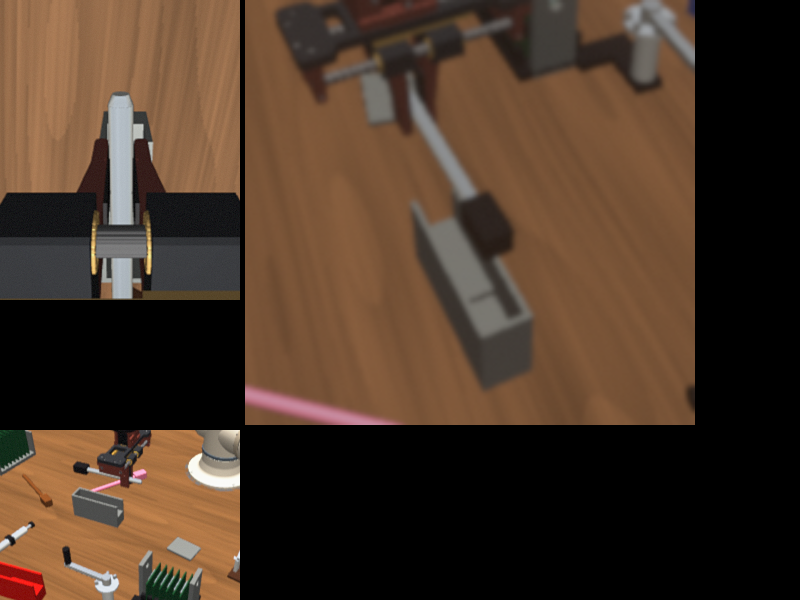

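The rod is held, with its head clear of the trough: side crop (485,222), scene crop (82,467). I check the head height by triangulation, then place it on the rest.

```bash
python3 - <<'E'
from station import r
from h import *
print(tri(np.load("scene_l.npz"),(262.5,137.5),np.load("side_l.npz"),(326,268.8)))
Y=84.6;a=np.radians(Y);g=np.array([.4124,.2388])+.054*np.array([np.cos(a),np.sin(a)])
r.reach([*g,.33],[180,0,Y]); r.servo_line([*g,.235],speed=.12);r.wait(.2)
f0=r.sense()["contact_force"];print(f0.round(2),r.sense()["clock"])
z=.235
while z>.219:
    z-=.002; r.servo_line([*g,z],speed=.03); s=r.sense(); f=s["contact_force"]
    print(round(z,3),(f-f0).round(2),s["torque"].round(3))
    if (f-f0)[2]>4: break
a=r.snapshot("scene");np.savez("scene_p.npz",**a);b=r.snapshot("side");np.savez("side_p.npz",**b)
o=np.hstack([cv2.resize(x["frame"][y:y+160,c:c+130,::-1],(390,480)) for x,y,c in ((a,150,360),(b,90,220))])
cv2.imwrite("pics/p.png",o);print(r.sense()["clock"])
E
```

```text
(array([ 0.40243097, -0.25145784,  0.1554706 ]), np.float64(0.004737086642906848))
[ 0.1   0.51 -1.36] 11.6833
0.233 [ 0.04 -0.85 -0.51] [0.022 0.07  0.018]
0.231 [-0.89 -0.78 -0.79] [-0.007  0.056 -0.024]
0.229 [ 0.46 -0.87  0.03] [ 0.032  0.056 -0.018]
0.227 [-0.28  0.07  0.46] [0.025 0.057 0.021]
0.225 [-0.26 -1.67  0.5 ] [0.047 0.043 0.033]
0.223 [ 1.32 -0.09  1.36] [ 0.039 -0.141 -0.024]
0.221 [ 0.4  -0.35  6.24] [-0.207  0.074  0.017]
13.5333
```

View pics/p.png

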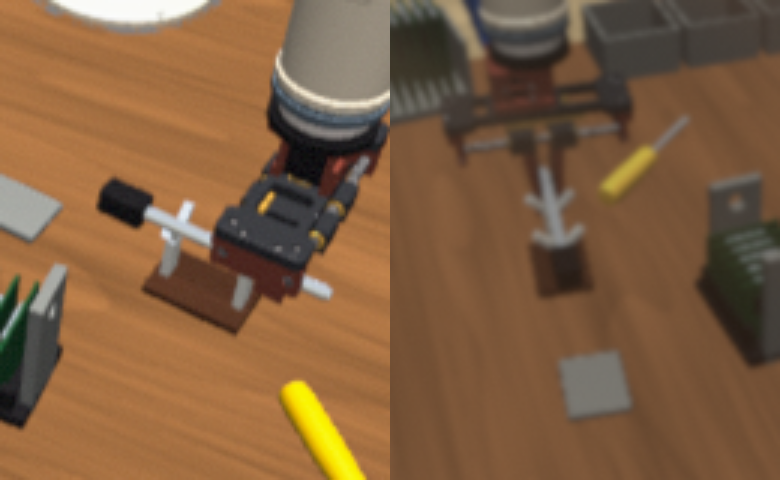

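Both notches hold the shaft and the rod looks level, with the head at crop (127,203). I release it and look from above.

```bash
python3 - <<'E'
from station import r
from h import *
r.let_go(); r.wait(.3)
p=r.sense()["tcp_pos"]; r.servo_line([p[0],p[1],.34],speed=.2); r.reach([.407,.19,.38],[180,0,84.6]); r.wait(.2)
a=r.snapshot("wrist");np.savez("w_p.npz",**a);print(r.sense()["clock"])
cv2.imwrite("pics/p2.png",cv2.resize(a["frame"][20:320,220:420,::-1],None,fx=2,fy=2,interpolation=cv2.INTER_CUBIC))
E
```

```text
16.5833
```

View pics/p2.png

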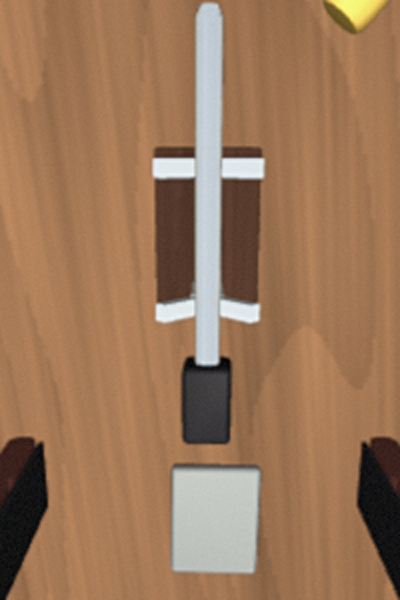

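The rod is seated: tip at crop (208,4), shoulder at about (207,362), head back at about (207,432), centred in both notches. Next I take the head.

```bash
python3 - <<'E'
from station import r
from h import *
s=np.load("w_p.npz");g=lambda u,v,z:on(s,(220+u/2-.25,20+v/2-.25),z)
T=g(208,4,.062);S1=g(207,362,.072);H=g(206.5,432,.072);A=g(208,60,.06);B=g(207,340,.06)
d=A-B;Y=np.degrees(np.arctan2(d[1],d[0]));u=d/np.linalg.norm(d)
print("tip",T.round(4),"sh",S1.round(4),"back",H.round(4),"len",np.linalg.norm(T-H)*1e3,"yaw",Y)
c=(T-.175*u)[:2]; c2=((S1+H)/2)[:2]; print(c,c2)
c=(c+c2)/2
r.reach([*c,.30],[180,0,Y]); r.servo_line([*c,.223],speed=.12)
r.grab(50); r.wait(.2); q=r.sense(); print(q["opening"],q["gripper_force"])
r.servo_line([*c,.30],speed=.1); r.wait(.2); q=r.sense();print(q["opening"],q["contact_force"].round(2),q["clock"])
E
```

```text
tip [0.421  0.3344 0.062 ] sh [0.4069 0.1837 0.072 ] back [0.4034 0.1483 0.072 ] len 187.19418427894036 yaw 84.61618011772597
[0.404619   0.16013001] [0.40517648 0.16599893]
0.023344592665009295 49.93921101093292
0.023921122717357964 [ 0.13 -0.82 -2.01] 20.125
```

```bash
cat >> h.py <<'E'
YR=93.0; a_=np.radians(YR); U=np.array([np.cos(a_),np.sin(a_)]); N=np.array([-U[1],U[0]]); C=np.array([.5728,.102])
def rk(x,y=0.): return C+U*x+N*y
E
python3 - <<'E'
from station import r
from h import *
r.reach([*rk(-.275),.36],[180,0,YR]); r.servo_line([*rk(-.275),.258],speed=.15); r.wait(.3)
for n in("wrist","scene","side"): np.savez(f"{n}_i.npz",**r.snapshot(n))
q=r.sense();print(q["tcp_pos"],q["orientation"],q["clock"])
w,s,d=[np.load(f"{n}_i.npz")["frame"][:,:,::-1] for n in("wrist","scene","side")]
o=np.zeros((600,800,3),np.uint8)
o[:,:200]=cv2.resize(w[0:300,270:370],(200,600))
o[:290,205:565]=cv2.resize(s[200:297,240:360],(360,290),interpolation=cv2.INTER_CUBIC)
o[295:600,205:655]=cv2.resize(d[145:247,310:460],(450,305),interpolation=cv2.INTER_CUBIC)
cv2.imwrite("pics/i.png",o)
E
```

```text
[ 0.58722675 -0.1726793   0.25826166] [1.79979143e+02 9.43016661e-03 9.29957300e+01] 22.85
```

View pics/i.png

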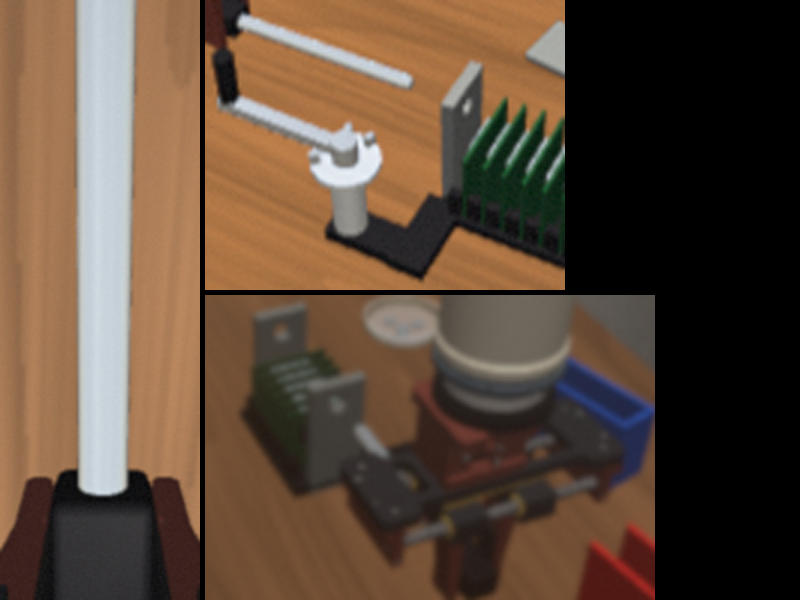

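The scene crop shows the rod tip at (410,81) just short of the near cheek, with the eyelet in the cheek's inner face at (467,106). In the wrist strip the shaft is straight and centred in the fingers. Next I compare the measured lines with the expected ones.

```bash
python3 - <<'E'
from h import *
w=np.load("wrist_i.npz");f=w["frame"].astype(int)
m=(f[:,:,2]>f[:,:,0]-5)&(f.min(2)>90)
P=[]
for v in range(5,235,10):
    x=np.nonzero(m[v,295:350])[0]+295; P.append(on(w,((x.min()+x.max())/2,v),.095))
P=np.array(P);l=(P[:,:2]-C)@N;t=(P[:,:2]-C)@U
k=np.polyfit(t,l,1);print("lateral in rack frame at t",t[[0,-1]].round(3),l[[0,-1]].round(4),"slope",k[0].round(4),"at tip",np.polyval(k,t[-1]+.175-.02).round(4), "rms",np.std(l-np.polyval(k,t)).round(5))
sc=np.load("scene_i.npz");g=sc["frame"].astype(int)
mk=((g[:,:,2]>g[:,:,0]-8)&(g.min(2)>110)).astype(np.uint8)
z=mk*0;z[200:232,250:312]=mk[200:232,250:312]
n,lab,st,ce=cv2.connectedComponentsWithStats(z);i=[j for j in range(1,n) if lab[203:229,255:309].size and st[j,4]>40]
for j in i:
    ys,xs=np.nonzero(lab==j);a=np.polyfit(xs,ys,1);print("comp",st[j],"line",a.round(3),"y at xmin,xmax",np.polyval(a,[xs.min(),xs.max()]).round(2))
for h in (.09,.095,.10):
    A=proj(sc,[*rk(-.255),h]);B=proj(sc,[*rk(-.10),h]);print(h,"pred shoulder",A.round(2),"tip",B.round(2),"slope",((B-A)[1]/(B-A)[0]).round(3))
print("eye near inner pred",proj(sc,[*rk(-.055),.095]).round(2),"seen ~327.3,235.3"); print("eye far outer pred",proj(sc,[*rk(.065),.095]).round(2))
# eyelet blob on near & far cheek by brightness: bright/brown pixels inside grey
for (u,v) in [(327,235),(371,255)]:
    c=g[v-7:v+8,u-7:u+8];b=(c[:,:,0]-c[:,:,2]);y,x=np.mgrid[v-7:v+8,u-7:u+8];print(b.tolist() if 0 else "",c.mean(2).round().astype(int)[3:12,3:12].tolist())
sd=np.load("side_i.npz");print("side near eye outer pred",proj(sd,[*rk(-.065),.095]).round(2),"seen",(310+(336-205)/3,145+(404-295)/3),"far inner pred",proj(sd,[*rk(.055),.095]).round(2),"seen",(310+(280-205)/3,145+(332-295)/3))
E
```

```text
lateral in rack frame at t [-0.156 -0.249] [-0.0004  0.0003] slope -0.0051 at tip -0.0005 rms 0.00015
comp [251 205  58  24 226] line [  0.365 114.691] y at xmin,xmax [206.28 227.08]
0.09 pred shoulder [252.77 208.77] tip [309.45 229.41] slope 0.364
0.095 pred shoulder [252.55 207.24] tip [309.4  227.87] slope 0.363
0.1 pred shoulder [252.32 205.7 ] tip [309.35 226.32] slope 0.361
eye near inner pred [327.06 234.27] seen ~327.3,235.3
eye far outer pred [377.   252.39]
 [[171, 169, 147, 92, 68, 62, 64, 63, 67], [173, 156, 104, 69, 69, 74, 67, 64, 67], [166, 127, 74, 64, 110, 105, 70, 61, 66], [145, 91, 66, 87, 141, 122, 75, 61, 66], [106, 67, 72, 137, 170, 119, 72, 63, 66], [69, 62, 72, 151, 168, 98, 66, 63, 70], [64, 60, 73, 123, 128, 80, 60, 61, 69], [66, 64, 66, 86, 81, 65, 64, 63, 70], [66, 65, 63, 67, 68, 61, 65, 63, 65]]
 [[136, 72, 48, 112, 166, 173, 174, 171, 155], [109, 51, 65, 148, 170, 172, 173, 169, 124], [79, 40, 61, 133, 142, 159, 170, 156, 93], [53, 28, 54, 89, 93, 116, 137, 120, 78], [36, 24, 58, 75, 77, 83, 90, 80, 70], [24, 33, 64, 77, 75, 80, 76, 63, 66], [25, 30, 63, 73, 76, 75, 73, 65, 65], [24, 29, 69, 79, 76, 76, 74, 68, 61], [26, 33, 74, 78, 78, 79, 71, 65, 64]]
side near eye outer pred [353.01 180.72] seen (353.6666666666667, 181.33333333333334) far inner pred [334.37 156.8 ] seen (335.0, 157.33333333333334)
```

```bash
cat >> h.py <<'E'
def push(r,x0,x1,y=0.,z=.2575,step=.005,lim=8,speed=.05,yaw=YR,f0=None):
    f0=r.sense()["contact_force"] if f0 is None else f0
    x=x0
    while x<x1-1e-6:
        x=min(x+step,x1); r.servo_line([*rk(x,y),z],[180,0,yaw],speed=speed); f=r.sense()["contact_force"]-f0
        ax,la=f[:2]@U,f[:2]@N
        if max(abs(ax),abs(la),abs(f[2]))>2.5: print(round(x,4),"ax %.1f lat %.1f z %.1f"%(ax,la,f[2]))
        if -ax>lim: break
    return x,f0
E
python3 - <<'E'
from station import r
from h import *
r.servo_line([*rk(-.25,.0003),.2575],[180,0,93.0+.3],speed=.08);r.wait(.2)
x,f0=push(r,-.25,-.13,y=.0003,yaw=93.3)
q=r.sense();print(x,f0.round(2),(q["contact_force"]-f0).round(2),q["torque"].round(2),q["clock"],q["opening"])
E
```

```text
-0.13 [ 0.47 -1.09 -1.62] [-0.75  0.9   0.04] [-0.17  0.03  0.01] 29.5167 0.023796323673798508
```

```bash
python3 - <<'E'
from station import r
from h import *
x,f0=push(r,-.13,-.094,y=.0003,yaw=93.3,step=.006)
if x>=-.0941: x,_=push(r,x,-.076,y=.0003,yaw=93.3,step=.002,lim=10,f0=f0,speed=.03)
q=r.sense();print(x,(q["contact_force"]-f0).round(2),q["torque"].round(2),q["clock"],q["opening"])
for n in("scene","side"): np.savez(f"{n}_h.npz",**r.snapshot(n))
s,d=[np.load(f"{n}_h.npz")["frame"][:,:,::-1] for n in("scene","side")]
cv2.imwrite("pics/hm.png",np.hstack([cv2.resize(s[195:305,270:400],(520,440)),cv2.resize(d[140:210,300:370],(280,440))[:, :280]]))
E
```

```text
-0.082 ax -3.1 lat -0.1 z 0.6
-0.08 ax -9.9 lat 0.3 z 0.4
-0.078 ax -16.5 lat -0.5 z 0.2
-0.07799999999999999 [  1.4  -16.46   0.17] [-2.59 -0.04  0.09] 33.1167 0.023717725515004905
```

View pics/hm.png

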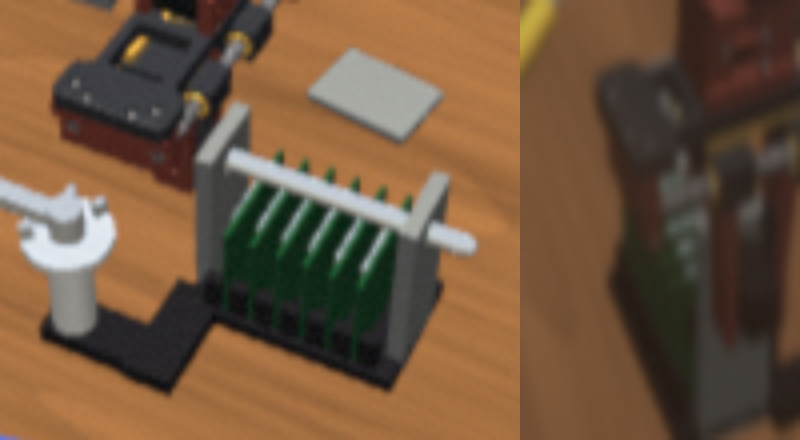

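The rod is through both eyelets, with its tip at crop (474,245) beyond the far cheek and the head pressed at 16 N. I ease off, check the tip, release and lift.

```bash
python3 - <<'E'
from station import r
from h import *
s=np.load("scene_h.npz");print("tip seen",(388.5,256.3),"pred",[(x,proj(s,[*rk(x),.095]).round(1)) for x in (.080,.085,.09,.095)])
r.servo_line([*rk(-.0815,.0003),.2575],[180,0,93.3],speed=.03);r.wait(.3);print(r.sense()["contact_force"].round(2))
r.let_go();r.wait(.2);r.servo_line([*rk(-.0815,.0003),.34],speed=.2)
piv=rk(-.115,-.08);phi=lambda th:YR-180-np.degrees(th-.2)
def pose(th,z): a=np.radians(phi(th));return [*(piv+.1*np.array([np.cos(a),np.sin(a)])),z],[180,0,phi(th)+180]
p,o=pose(.18,.34);print(p,o)
r.reach(p,o);r.servo_line(pose(.18,.302)[0],speed=.1)
r.grab(12);r.wait(.1);q=r.sense();print(q["opening"],q["gripper_force"],q["contact_force"].round(2),q["clock"])
E
```

```text
tip seen (388.5, 256.3) pred [(0.08, array([383.5, 254.8])), (0.085, array([385.7, 255.6])), (0.09, array([388. , 256.4])), (0.095, array([390.2, 257.2]))]
[ 1.73 -6.74 -2.03]
[np.float64(0.6659386726099316), np.float64(-0.10839383661334899), 0.34] [180, 0, np.float64(94.14591559026165)]
0.015785552747098273 11.999968886375427 [-1.75 -1.41  0.51] 38.0417
```

The tip matches the home position and the peg is held at 16 mm opening. Now I swing the lever.

```bash
python3 - <<'E'
from station import r
from h import *
piv=rk(-.115,-.08);phi=lambda th:YR-180-np.degrees(th-.2)
def pose(th,z): a=np.radians(phi(th));return [*(piv+.1*np.array([np.cos(a),np.sin(a)])),z],[180,0,phi(th)+180]
for th in [.4,.6,.8,1.0,1.2,1.4,1.55,1.65,1.72,1.77,1.79,1.81]:
    p,o=pose(th,.302);r.servo_line(p,o,speed=.06);q=r.sense();print(th,q["contact_force"].round(1),round(q["opening"],4),round(q["clock"],1))
    if np.linalg.norm(q["contact_force"][:2])>25: break
r.wait(.2);q=r.sense();print(q["contact_force"].round(1),q["tcp_pos"].round(4),pose(1.77,.302)[0])
for n in("scene","side"): np.savez(f"{n}_k.npz",**r.snapshot(n))
E
```

```text
0.4 [-0.9 -0.5 -1.1] 0.0154 38.6
0.6 [-0.5  1.5 -0.8] 0.0157 39.0
0.8 [-0.3  2.3 -1. ] 0.0152 39.5
1.0 [ 1.5  3.8 -1.8] 0.0156 40.0
1.2 [ 2.7  3.8 -3. ] 0.0154 40.5
1.4 [ 3.1  3.1 -2.9] 0.0156 41.0
1.55 [ 5.   2.1 -3. ] 0.0156 41.4
1.65 [ 5.4  2.1 -4. ] 0.0157 41.7
1.72 [ 4.4  2.  -3.5] 0.0154 42.0
1.77 [ 4.4  1.5 -4.3] 0.0155 42.2
1.79 [ 4.6 -2.2 -4. ] 0.0154 42.5
1.81 [ 5.7 -8.3 -4.2] 0.0157 42.7
[ 6.  -6.2 -4.5] [ 0.559  -0.0124  0.302 ] [np.float64(0.5588502435881992), np.float64(-0.013968637499493591), 0.302]
```

The stop was met at about 1.79 commanded. I release, retreat and verify.

```bash
python3 - <<'E'
from station import r
from h import *
r.let_go();r.wait(.2);p=r.sense()["tcp_pos"];r.servo_line([p[0],p[1],.40],speed=.2)
r.reach([.55,-.06,.44],[180,0,90]);r.wait(.3)
s=r.snapshot("wrist");np.savez("wrist_f.npz",**s);print(r.sense()["clock"],r.sense()["contact_force"].round(2))
P=lambda x,y,z:proj(s,[*rk(x,y),z]).round(1)
print("peg closed",P(-.115,.02,.146),"pivot",P(-.115,-.08,.101),"shoulder",P(-.065,0,.107),"head back",P(-.105,0,.107),"tip",P(.09,0,.095))
cv2.imwrite("pics/f.png",cv2.resize(s["frame"][0:260,200:480,::-1],None,fx=2.3,fy=2.3,interpolation=cv2.INTER_CUBIC))
E
```

```text
46.8417 [-0.17  0.03  0.09]
peg closed [332.5 146. ] pivot [433.  134.3] shoulder [350.6  84.2] head back [351.6 128.7] tip [ 344.6 -119.5]
```

View pics/f.png

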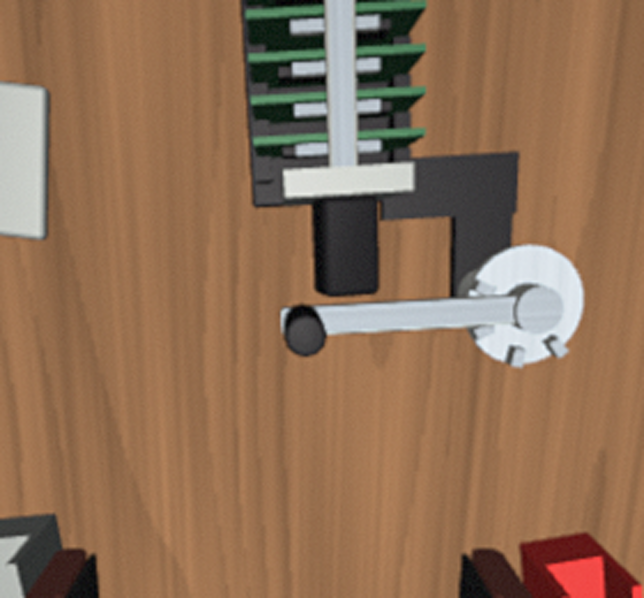

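The peg at crop (305,331) is at the predicted closed position, the lever lies across behind the head at (347,295), and the head is flush with the near cheek at (347,197).

```bash
python3 -c "
from station import r
print(r.hand_in())"
```

```text
the job is handed in; nothing more can be done
None
```

The rod is through both eyelets with its head home against the near cheek, the keeper lever is closed behind it, and the job is handed in at about 47 s; the hand-in call returned no verdict.

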